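# Set the labelling jig's stop to its middle click and load the small carton

### The job

The labelling jig is to be made ready for the small carton. First pull the jig's stop rod out to its middle click and let go of it. Then take the small carton out of the stock stand and stand it upright in the jig's channel, its broad face square up against the stop, gently, so that the rod stays in its middle click; leave the big carton where it is in the stand.

Things in the scene. Friction and masses are not known exactly. Their poses are not given: they have to be found in the camera images.
- jig: fixed labelling jig on a grey base plate 106 x 140 x 6 mm. Origin: at table height on the channel's centre line, straight under where the stop's front face stands at the middle click. Its y axis runs along the channel, from its open end (-y) to the rod's knob (+y); z up.
- channel (a point): point on the channel's floor, 6 mm above the jig's origin; axes as the jig's. Two aluminium fences, 6 mm thick, tops flared outwards and 90 mm above the table, run from y = -72 to +4 mm and leave a channel 74 mm wide (x = -37 to +37 mm), open at the top and at the -y end. The fences cover the carton's narrow faces, so there it can be gripped by its broad faces only.
- bearing (a point): centre of the top of the grey bearing block that guides the rod behind the channel: block 56 mm wide (x), from y = 32 to 56 mm in the jig's frame (thin collar to 59 mm), top 44 mm above the table; a thin plunger on it reaches 56 mm.
- stop_rod (a joint): rod position in m: 0 = pushed fully home (how it starts), 0.018 = middle click, 0.036 = fully out; grows as the knob is pulled along the jig's +y. A spring detent holds it in all three: about 7 N start it out of any of them; let go within 7 mm of the middle click, it springs into it. Stop and knob move with it.
- knob (a point): centre of the rod's black round knob, 28 mm across, 20 mm long, axis along the jig's y, 28 mm above the table, free table below; can be pinched across its sides (along the jig's x) from above. Bare 10 mm rod between block and knob: 14 mm when home, 32 mm at the middle click (one dark groove shows), 50 mm fully out (two grooves show). The brass collar covers the first 3 mm.
- stop_face (a point): centre of the front (-y) face of the stop, an aluminium plate on the rod's inner end, in the channel: 56 mm wide, 8 mm thick, its top 36 mm above the table. Axes as the jig's. Moves with the rod.
- carton: the small carton, loose, light plain card, 64 x 41 x 81 mm (x, y, z), 70 to 90 g, standing on end in one of the stand's two bays. Origin: centre of its underside; z up. Broad faces (64 x 81) at y = -20.5 and +20.5 mm, narrow faces (41 x 81) at x = -32 and +32 mm. In the stand only the narrow faces can be gripped, so it must be put down and gripped the other way for the jig.
- big_carton: the other carton, bigger, dark, loose, 106 x 46 x 72 mm (x, y, z) as it lies on its long side in the other bay of the stand. Origin: centre of its underside, z up. To be left there.
- stand: fixed plywood stock stand, origin at table height under its middle, z up. Base 56 x 118 x 6 mm (the cartons stand on it). Three boards, 50 mm long in x, 6 mm thick, tops 86 mm above the table, at y = -56, 0 and +56 mm make two bays 50 mm wide centred at y = -28 and +28 mm, open at the top and towards -x and +x.
Things that resemble listed ones, but are neither listed nor needed, are in the scene too. Leave any yellow look-alike of the big_carton alone. Leave any purple look-alike of the carton alone.

How it is judged:
By the outcome, as a careful person would: the job done as asked, in the order asked, and still so for the second after the job is handed in, with the robot touching nothing.
It also fails if it takes over 72 s, if anything falls off the work surface, if the arm or the gripper's body presses on something with over 40 N, if the wrist force passes 120 N, or if a joint passes its speed limit or range.

### The arm

A 6-joint arm with a two-finger parallel gripper is mounted at the origin on a cart in front of the work surface, level with it; the furniture and walls round the work are solid. World frame = base frame: x ahead of the robot, y to its left, z up, the work surface at z = 0. Lengths are in mm, angles in rad, forces in N, time in s.
With the tool pointing down it reaches from about 400 to 925 mm from the base axis. Payload 3.4 kg.
Tool frame: the origin (TCP) lies midway between the tips of the shut fingers; the grasp point (between the pads) lies 19 mm behind it; z points along the fingers, y is the line along which they close (so a half turn about z gives the same grasp; the last joint's range is limited). The gripper opens to 85 mm and grips with 20 to 120 N. Pads are 22 mm wide; open, the fingers measure 114 mm over their backs; the gripper's body (76 mm by 85 mm) begins 54 mm behind the grasp point. The pads swing forward as they close: fully open they stand 13 mm farther back than shut.
Start: joints at [1.085, 0.307, 1.506, -0, 1.328, -0.073], TCP at [230.699, 526.696, 231.305] pointing down, gripper open.
Joint ranges: [-3.12, 3.12], [-1.05, 2.28], [0.14, 2.33], [-1.42, 4.57], [0.1, 2.73], [-2.68, 2.68]. Speed limits (rad/s): [2.57, 2.57, 3.14, 3.14, 3.14, 3.14].

### API

Orientations are given as a unit quaternion [w, x, y, z].
In Python, from cell import manip gives the robot as it stands. The module is installed in compiled form; this text tells all that it offers.
- The arm moves only by the tool arm_command, never from a script. Its argument "increments" is a list of rows, each an object with "angular": the turn, a rotation vector about the tool's x, y, z in degrees, a list of three; "delta_pos": the shift along the tool's x, y, z in mm, a list of three; "hand": the closure in counts, from 0 (fully open) to 255 (shut). In form: [{"angular": [ax, ay, az], "delta_pos": [tx, ty, tz], "hand": hand}, ...]. A call has 1 to 10 rows; each row is the pose to reach, as a shift and turn from the pose commanded when the call began, along the tool's axes at that moment; what a row does not reach only later rows make up. A row lasts 1/12 s, in which the tool goes at most 41.7 mm and 7.16 degrees, less where a joint would pass 70% of its speed; a pose out of reach is approached as far as the arm can. A call with a gripper value outside its range is refused whole. The fingers move at their own pace and stop on an object; the grip force is fixed at half the most. Time passes only in rows, so rows that repeat a pose let the fingers close. It gives the time, the measured TCP pose, the force, the opening and the grip force at its end, in the units of the state.
- manip.get_state(): the state, without advancing time (a new reading comes with each control period).
- manip.read_camera(name): name is "scene" or "top"; returns (picture, depth): 400x640x3 uint8, blue, green, red; 400x640 float32, mm along the optical axis (not along the pixel's ray), 0 where there is no reading.
- manip.camera_params(name): a dict with "mtx" (3x3 intrinsics, pixels), "rvec" (rotation vector, rad) and "tvec" (3), from world to camera coordinates, as OpenCV has them. Camera axes: x right, y down, z forward; pixel columns grow to the right and rows downward; lengths in mm; the calibration is good to about 2 mm. A picture is of the moment at which its call begins. camera_params takes no time and is no camera call.
- manip.finish_job(): hands the job in; it is judged then, once.
Trained networks look in the newest picture that a camera, given by its name, has taken for a name from the list of things; names that differ only in an ending like _2 or _b are one class to them, and where a whole thing is asked for, a point or a joint stands for the part that bears it (a point fixed in the world has none). Each returns a list of dicts, best first, with "confidence" (0 to 1); they miss things now and then, are a little off and sometimes report something else, mostly with a low value. They report only what shows in the picture. A call takes as long as a camera call. They do not tell look-alikes from the thing itself.
- manip.find_in(camera, target): "bbox" ([centre column, centre row, width, height] as shares, 0 to 1, of the picture: columns of its width, rows of its height, round what is visible of it).
- manip.cut_out(camera, target): "mask" (400x640 bool, what is visible of it) and "bbox" ([centre column, centre row, width, height] as shares, 0 to 1, of the picture: columns of its width, rows of its height, round what is visible of it).
The state is a dict: "clock": time; "joint_pos": joint angles; "dq": joint speeds; "joint_efforts": joint torques, N m; "tool_pos": TCP position; "tool_rot": TCP orientation; "wrist_force": force on the tool from outside, world axes, zero at the start; "moment": the same for the moment, N m; "finger_gap": opening from 0.0 (shut) to 1.0 (fully open); "finger_force": force on a finger pad.
Only numpy, scipy, OpenCV 4.12 (cv2) and the standard library are available. Lean on these libraries where they do the work, as an engineer would, in place of code of your own. Each camera call takes 0.05 s, during which the arm holds its last target. There are 200 camera calls.

## Working session

There is one attempt and no reset: what is moved stays moved. The work goes in short steps, Python scripts to look and compute and a tool call to move; the robot and the scene stay as the last step left them, time stands still between calls to the robot, and variables do not carry over. Pictures are saved under pics/ and viewed, at most 10 in all, crops included, and the job is handed in when it is done.

Besides the shell and the picture viewer there is one more tool, called in YAML: its name, and indented under it one key for each argument. arm_command: Moves the arm, as the interface text tells. Its arguments: {"type":"object","properties":{"increments":{"type":"array"}},"required":["increments"]}

```bash
mkdir -p pics; cat > h.py <<'E'
import numpy as np, cv2
from cell import manip
def shot(n,f=None):
    im,d=manip.read_camera(n)
    if f: cv2.imwrite('pics/'+f,im)
    return im,d
def world(n,uv,z):
    p=manip.camera_params(n);K=np.array(p['mtx'],float);R=cv2.Rodrigues(np.array(p['rvec'],float))[0];t=np.array(p['tvec'],float).reshape(3)
    uv=np.atleast_2d(uv);z=np.atleast_1d(z)
    c=np.c_[(uv[:,0]-K[0,2])/K[0,0]*z,(uv[:,1]-K[1,2])/K[1,1]*z,z]
    return (c-t)@R
def cloud(n,d):
    v,u=np.mgrid[:400,:640]
    w=world(n,np.c_[u.ravel(),v.ravel()],d.ravel()).reshape(400,640,3); w[d==0]=np.nan
    return w
E
python3 - <<'E'
from h import *
for n in('scene','top'):
    im,d=shot(n,n+'0.png'); w=cloud(n,d)
    np.save(n+'0.npy',w)
    p=manip.camera_params(n);R=cv2.Rodrigues(np.array(p['rvec'],float))[0];print(n,-R.T@np.array(p['tvec'],float).reshape(3),p['mtx'][0][0])
    for t in('jig','knob','stop_face','bearing','carton','big_carton','stand'):
        for r in manip.cut_out(n,t):
            m=r['mask'];q=w[m];q=q[~np.isnan(q[:,0])]
            v,u=np.nonzero(m)
            print(t,round(r['confidence'],2),u.min(),u.max(),v.min(),v.max(),np.median(q,0).round(),np.percentile(q,95,axis=0).round(),np.percentile(q,5,axis=0).round())
E
```

```text
scene [-269.94250949 -973.65565991  784.58463081] 510.32477198488283
jig 0.66 282 336 159 204 [498. 100.  35.] [575. 176.  86.] [475.  54.   3.]
knob 0.61 283 287 172 177 [489. 206.  37.] [496. 212.  40.] [484. 200.  30.]
stop_face 0.69 361 404 199 248 [ 511. -251.   70.] [ 535. -140.   86.] [ 487. -256.    5.]
stop_face 0.42 282 288 171 178 [490. 207.  37.] [500. 214.  43.] [484. 198.  27.]
bearing 0.61 282 338 158 203 [499. 100.  36.] [576. 175.  86.] [476.  55.   4.]
carton 0.97 375 404 207 245 [ 490. -227.   79.] [ 541. -204.   88.] [ 484. -244.   18.]
carton 0.86 386 412 235 277 [ 439. -337.   57.] [ 464. -293.   82.] [ 424. -354.    9.]
big_carton 0.98 356 396 198 239 [ 485. -172.   71.] [ 566. -145.   79.] [ 470. -189.   12.]
big_carton 0.87 307 350 218 261 [ 361. -165.   50.] [ 399. -107.   72.] [ 346. -201.    5.]
stand 0.64 361 404 199 239 [ 513. -252.   72.] [ 534. -140.   86.] [ 489. -256.   42.]
top [274.50168451 -55.2331783  905.56140488] 381.9263346223272
jig 0.9 218 292 137 194 [521. 119.  15.] [573. 190.  88.] [473.  59.   4.]
knob 0.61 218 265 156 177 [511. 151.  34.] [544. 213.  42.] [486. 113.   6.]
stop_face 0.84 218 265 156 178 [511. 153.  33.] [540. 214.  42.] [486. 113.   6.]
carton 0.8 426 468 208 240 [ 445. -317.   80.] [ 473. -288.   83.] [ 425. -350.    6.]
carton 0.56 392 420 172 207 [ 507. -221.   86.] [ 543. -202.   89.] [ 485. -241.   27.]
big_carton 0.78 368 398 157 209 [ 514. -167.   77.] [ 569. -145.   79.] [ 471. -189.   35.]
big_carton 0.76 341 391 234 257 [ 371. -146.   71.] [395. -99.  73.] [ 349. -194.   34.]
big_carton 0.67 218 265 156 177 [510. 149.  35.] [541. 214.  42.] [486. 113.  23.]
stand 0.78 366 424 171 207 [ 509. -197.   82.] [ 537. -136.   88.] [ 488. -253.   14.]
```

```bash
python3 - <<'E'
import cv2
a=cv2.imread('pics/top0.png')[110:290,190:500];cv2.imwrite('pics/a.png',cv2.resize(a,None,fx=2.5,fy=2.5,interpolation=2))
a=cv2.imread('pics/scene0.png')[130:300,240:440];cv2.imwrite('pics/b.png',cv2.resize(a,None,fx=3.5,fy=3.5,interpolation=2))
E
```

```text
(no output)
```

View pics/a.png

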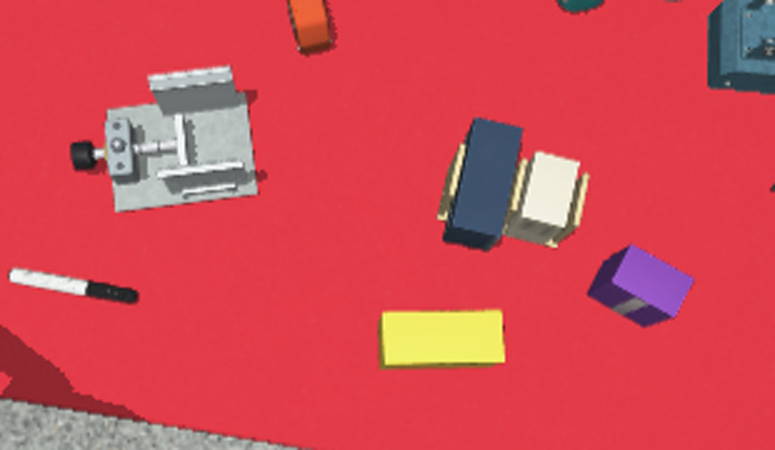

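View pics/b.png

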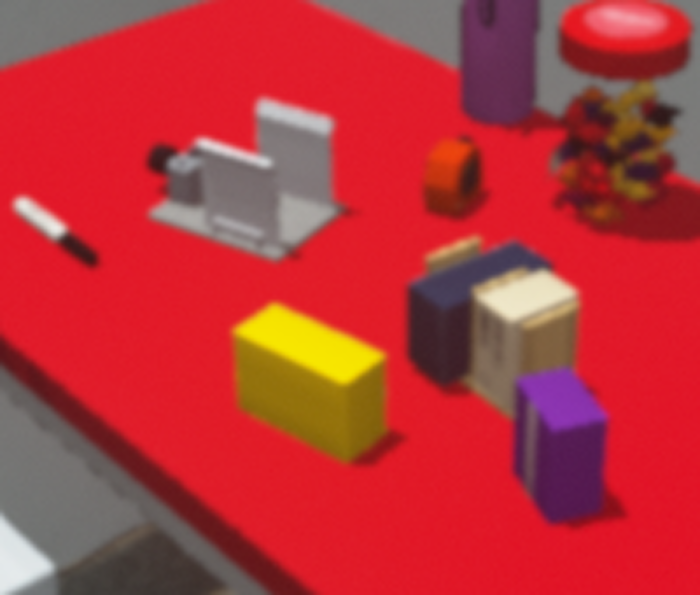

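View pics/top0.png

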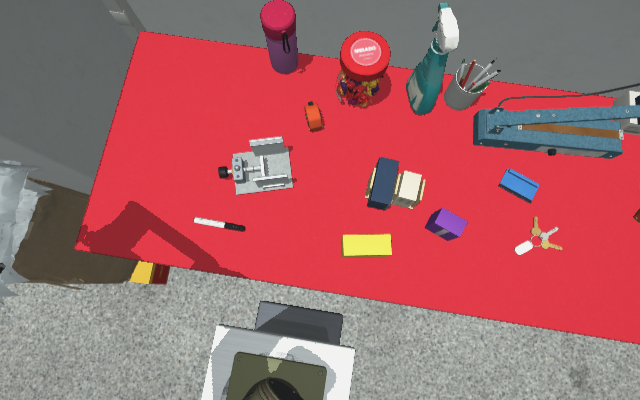

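The top view shows the jig at about (262,165), with the knob to the left at (223,172) and the rod fully home. The stand is at (396,187), with the dark big carton in its left bay and the white small carton in its right bay. The purple and yellow look-alikes are at (447,224) and (367,245).

```bash
cat >> h.py <<'E'
def rect(p):
    (c,s,a)=cv2.minAreaRect(p.astype(np.float32)); return np.round(c,1),np.round(s,1),round(a,1)
def line(p):
    c=p.mean(0);d=np.linalg.svd(p-c)[2][0];return c.round(1),round(float(np.degrees(np.arctan2(d[1],d[0])))%180,1)
E
python3 - <<'E'
from h import *
im=cv2.imread('pics/top0.png').astype(int);w=np.load('top0.npy')
hsv=cv2.cvtColor(im.astype(np.uint8),cv2.COLOR_BGR2HSV)
red=(im[...,2]>140)&(im[...,1]<110)&(im[...,0]<120)
def sel(v0,v1,u0,u1,z0,z1,extra=True):
    m=np.zeros(w.shape[:2],bool);m[v0:v1,u0:u1]=1
    m&=(w[...,2]>z0)&(w[...,2]<z1)&~red&extra
    return w[m]
tab=w[260-40:260-20,260:300,2];print('table z',np.nanmean(tab))
gray=hsv[...,1]<60
b=sel(130,200,225,300,2,11,gray);print('base',len(b),rect(b[:,:2]),np.median(b[:,2]))
f=sel(130,200,225,300,80,96)
for side in(0,1):
    q=f[(f[:,0]>525) if side else (f[:,0]<525)];print('fence',len(q),line(q[:,:2]),q.min(0).round(),q.max(0).round())
k=sel(160,185,212,232,15,50);print('knob',len(k),k.min(0).round(),k.max(0).round(),k.mean(0).round(1))
bl=sel(150,185,230,250,38,52);print('block',len(bl),line(bl[:,:2]),rect(bl[:,:2]),np.median(bl[:,2]))
r=sel(160,180,246,262,28,45);print('rod/stop',len(r),r.mean(0).round(1),r.min(0).round(),r.max(0).round())
c=sel(165,212,392,424,78,96,(hsv[...,1]<55)&(im[...,1]>170));print('carton',len(c),rect(c[:,:2]),c.mean(0).round(1))
g=sel(150,215,366,402,66,84,(im[...,2]<90));print('big',len(g),rect(g[:,:2]),g.mean(0).round(1))
n='top'
print(hsv[185,410],hsv[195,410],hsv[190,423],im[190,423])
y=sel(150,215,360,430,76,96,(hsv[...,1]>60)&(hsv[...,1]<140)&(hsv[...,0]<30));print('boards',len(y),rect(y[:,:2]))
E
```

```text
table z -0.12354184685760541
base 1330 (array([522.1, 121.5]), array([105.5, 138.7]), 16.5) 6.104355243623398
fence 126 (array([487. ,  86.4]), 106.7) [474.  50.  80.] [503. 122.  94.]
fence 185 (array([569.7, 110.8]), 105.9) [556.  75.  80.] [583. 148.  94.]
knob 124 [482. 189.  23.] [510. 220.  46.] [495.3 204.4  36.8]
block 232 (array([505.4, 172.5]), 17.1) (array([506.2, 173.9]), array([56.3, 25. ]), 17.7) 43.88079076943174
rod/stop 75 [518.7 134.7  32.9] [507. 117.  29.] [538. 156.  38.]
carton 480 (array([ 517.3, -220.7]), array([45.4, 63.2]), 85.9) [ 516.7 -223.3   87. ]
big 933 (array([ 521.8, -177.5]), array([ 71.1, 105. ]), 85.8) [ 520.5 -168.2   76.9]
[ 25  20 240] [ 25  20 242] [ 11 105 224] [132 165 224]
boards 210 (array([ 521.4, -196.2]), array([118. ,  58.8]), 84.9)
```

```bash
cat >> h.py <<'E'
from scipy.spatial.transform import Rotation as Ro
def go(p,ang):
    """tool delta to TCP p, tool pointing down with tool-y line at ang deg (mod 180)"""
    s=manip.get_state();R0=Ro.from_quat(np.roll(s['tool_rot'],-1))
    best=None
    for a in(ang,ang+180):
        y=np.array([np.cos(np.radians(a)),np.sin(np.radians(a)),0]);z=np.array([0,0,-1.]);x=np.cross(y,z)
        rv=np.degrees((R0.inv()*Ro.from_matrix(np.c_[x,y,z])).as_rotvec())
        q6=s['joint_pos'][5]
        print('ang',rv.round(1),'dpos',R0.inv().apply(np.array(p)-s['tool_pos']).round(1))
    print('t',s['clock'],'tcp',np.round(s['tool_pos'],1),'q',np.round(s['joint_pos'],2),'F',np.round(s['wrist_force'],1),'gap',s['finger_gap'],s['finger_force'])
YJ=16.6;XJ=np.array([np.cos(np.radians(YJ)),np.sin(np.radians(YJ)),0]);YV=np.array([-XJ[1],XJ[0],0]);OJ=np.array([518.7,131.5,0])
def jig(x,y,z): return OJ+x*XJ+y*YV+np.array([0,0,z])
E
python3 - <<'E'
from h import *
print(jig(0,80,0));go(jig(0,80,80),YJ);go(jig(0,80,7),YJ)
im=cv2.imread('pics/top0.png').astype(int);w=np.load('top0.npy')
hsv=cv2.cvtColor(im.astype(np.uint8),cv2.COLOR_BGR2HSV)
m=np.zeros((400,640),bool);m[165:212,392:424]=1
m&=(w[...,2]>82)&(w[...,2]<92)&(hsv[...,1]<40)&(im[...,1]>190)
c=w[m][:,:2]
for a in(-6,-5,-4.,-3,-2):
    r=np.radians(a);X=c@[np.cos(r),np.sin(r)];Y=c@[-np.sin(r),np.cos(r)]
    xs=np.percentile(X,[1,99]);ys=np.percentile(Y,[1,99]);xm,ym=xs.mean(),ys.mean()
    print(a,len(c),np.diff(xs),np.diff(ys),np.round([xm*np.cos(r)-ym*np.sin(r),xm*np.sin(r)+ym*np.cos(r)],1))
E
```

```text
[495.84493061 208.16580596   0.        ]
ang [ 0.   0.  49.7] dpos [-370.6 -185.4  151.4]
ang [  -0.     0.  -130.3] dpos [-370.6 -185.4  151.4]
t 0.8 tcp [230.7 526.7 231.3] q [ 1.08  0.31  1.51 -0.    1.33 -0.07] F [-0.2 -0.4  0.6] gap 1.0029765554911487 0.0
ang [ 0.   0.  49.7] dpos [-370.6 -185.4  224.4]
ang [  -0.     0.  -130.3] dpos [-370.6 -185.4  224.4]
t 0.8 tcp [230.7 526.7 231.3] q [ 1.08  0.31  1.51 -0.    1.33 -0.07] F [-0.2 -0.4  0.6] gap 1.0029765554911487 0.0
-6 468 [59.46072252] [38.04520006] [ 517.  -223.4]
-5 468 [59.38569922] [38.21573182] [ 517.  -223.4]
-4.0 468 [59.22446569] [38.65554023] [ 517.1 -223.4]
-3 468 [59.25745152] [39.13614018] [ 517.2 -223.3]
-2 468 [59.57717396] [39.54243343] [ 517.2 -223.2]
```

arm_command:
  increments:
    - {"angular": [0, 0, 0], "delta_pos": [-35, -18, 0], "hand": 80}
    - {"angular": [0, 0, 7], "delta_pos": [-70, -36, 0], "hand": 80}
    - {"angular": [0, 0, 14], "delta_pos": [-106, -54, 10], "hand": 80}
    - {"angular": [0, 0, 21], "delta_pos": [-142, -72, 20], "hand": 80}
    - {"angular": [0, 0, 28], "delta_pos": [-178, -90, 40], "hand": 80}
    - {"angular": [0, 0, 35], "delta_pos": [-214, -108, 60], "hand": 80}
    - {"angular": [0, 0, 42], "delta_pos": [-250, -126, 80], "hand": 80}
    - {"angular": [0, 0, 49], "delta_pos": [-286, -144, 100], "hand": 80}
    - {"angular": [0, 0, 49.7], "delta_pos": [-322, -162, 120], "hand": 80}
    - {"angular": [0, 0, 49.7], "delta_pos": [-350, -175, 130], "hand": 80}

```text
clock: 1.63
tool_pos: [477.1, 229.3, 102.7]
tool_rot: [-0.0, 0.598, 0.802, -0.0]
wrist_force: [0.1, -0.0, 0.7]
finger_gap: 0.686
finger_force: 0.0
```

```bash
python3 - <<'E'
from h import *
go(jig(0,80,7),YJ)
E
```

```text
ang [-0. -0.  0.] dpos [-25.7  12.   95.7]
ang [ 0.0e+00 -1.0e-01 -1.8e+02] dpos [-25.7  12.   95.7]
t 1.6333 tcp [477.1 229.3 102.7] q [0.37 0.38 1.77 0.   0.99 0.08] F [ 0.1 -0.   0.7] gap 0.6861290902146213 0.0
```

arm_command:
  increments:
    - {"angular": [0, 0, 0], "delta_pos": [-13, 6, 10], "hand": 80}
    - {"angular": [0, 0, 0], "delta_pos": [-25.5, 12, 25], "hand": 90}
    - {"angular": [0, 0, 0], "delta_pos": [-25.5, 12, 50], "hand": 90}
    - {"angular": [0, 0, 0], "delta_pos": [-25.5, 12, 75], "hand": 90}
    - {"angular": [0, 0, 0], "delta_pos": [-25.5, 12, 90], "hand": 90}
    - {"angular": [0, 0, 0], "delta_pos": [-25.5, 12, 95.5], "hand": 90}
    - {"angular": [0, 0, 0], "delta_pos": [-25.5, 12, 95.5], "hand": 90}

```text
clock: 2.22
tool_pos: [494.6, 209.6, 6.9]
tool_rot: [-0.001, 0.597, 0.802, -0.001]
wrist_force: [-0.7, -0.1, 0.8]
finger_gap: 0.645
finger_force: 0.0
```

```bash
python3 - <<'E'
from h import *
go(jig(0,80,7),YJ)
im,d=shot('top');a=im[130:200,200:300];b=shot('scene')[0][145:215,260:360]
cv2.imwrite('pics/c.png',cv2.resize(np.vstack([a,b]),None,fx=4,fy=4,interpolation=2))
E
```

```text
ang [-0.2  0.   0. ] dpos [-1.7  0.8 -0.1]
ang [  -0.    -0.3 -180. ] dpos [-1.7  0.8 -0.1]
t 2.2167 tcp [494.6 209.6   6.9] q [ 0.32  0.52  1.84 -0.    0.78  0.03] F [-0.7 -0.1  0.8] gap 0.6451215380734291 0.0
```

View pics/c.png

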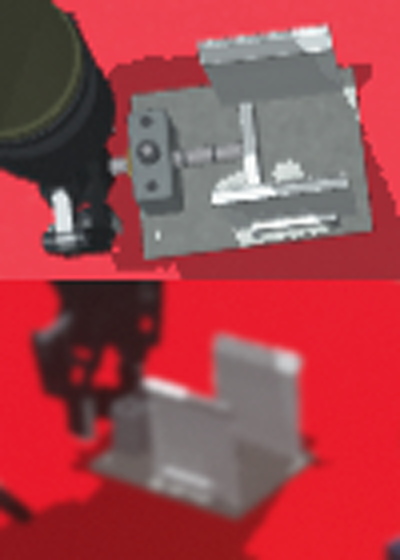

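The gripper is over the knob, clear of the bearing block, with the stop at about (245,140) in the crop. Next I close the fingers.

arm_command:
  increments:
    - {"angular": [0, 0, 0], "delta_pos": [0, 1, 0], "hand": 200}
    - {"angular": [0, 0, 0], "delta_pos": [0, 1, 0], "hand": 200}
    - {"angular": [0, 0, 0], "delta_pos": [0, 1, 0], "hand": 200}
    - {"angular": [0, 0, 0], "delta_pos": [0, 1, 0], "hand": 200}
    - {"angular": [0, 0, 0], "delta_pos": [0, 1, 0], "hand": 200}
    - {"angular": [0, 0, 0], "delta_pos": [0, 1, 0], "hand": 200}

```text
clock: 2.82
tool_pos: [497.3, 210.7, 9.8]
tool_rot: [0.001, 0.597, 0.802, 0.001]
wrist_force: [-0.8, 0.6, 5.8]
finger_gap: 0.302
finger_force: 58.7
```

arm_command:
  increments:
    - {"angular": [0, 0, 0], "delta_pos": [3, 0, 0], "hand": 200}
    - {"angular": [0, 0, 0], "delta_pos": [6, 0, 0], "hand": 200}
    - {"angular": [0, 0, 0], "delta_pos": [9, 0, 0], "hand": 200}
    - {"angular": [0, 0, 0], "delta_pos": [12, 0, 0], "hand": 200}
    - {"angular": [0, 0, 0], "delta_pos": [15, 0, 0], "hand": 200}
    - {"angular": [0, 0, 0], "delta_pos": [17, 0, 0], "hand": 200}
    - {"angular": [0, 0, 0], "delta_pos": [18, 0, 0], "hand": 200}
    - {"angular": [0, 0, 0], "delta_pos": [18, 0, 0], "hand": 200}
    - {"angular": [0, 0, 0], "delta_pos": [18, 0, 0], "hand": 200}

```text
clock: 3.57
tool_pos: [492.1, 227.9, 9.8]
tool_rot: [0.001, 0.597, 0.802, 0.001]
wrist_force: [-0.9, -1.7, 7.7]
finger_gap: 0.299
finger_force: 60.4
```

```bash
python3 - <<'E'
from h import *
go(jig(0,98,7),YJ)
E
```

```text
ang [ 0.1 -0.   0.1] dpos [-2.  -2.1  2.8]
ang [   0.     0.2 -179.9] dpos [-2.  -2.1  2.8]
t 3.5667 tcp [492.1 227.9   9.8] q [ 0.36  0.52  1.83 -0.    0.78  0.07] F [-0.9 -1.7  7.7] gap 0.29925978359973804 60.40903810130658
```

arm_command:
  increments:
    - {"angular": [0, 0, 0], "delta_pos": [0, 0, 0], "hand": 90}
    - {"angular": [0, 0, 0], "delta_pos": [0, 0, 0], "hand": 90}
    - {"angular": [0, 0, 0], "delta_pos": [0, 0, 0], "hand": 90}
    - {"angular": [0, 0, 0], "delta_pos": [0, 0, -10], "hand": 90}
    - {"angular": [0, 0, 0], "delta_pos": [5, 0, -35], "hand": 60}
    - {"angular": [0, 0, 0], "delta_pos": [20, 0, -70], "hand": 30}
    - {"angular": [0, 0, 0], "delta_pos": [40, 0, -110], "hand": 0}
    - {"angular": [0, 0, 0], "delta_pos": [70, 0, -145], "hand": 0}
    - {"angular": [0, 0, 0], "delta_pos": [70, 0, -165], "hand": 0}
    - {"angular": [0, 0, 0], "delta_pos": [70, 0, -165], "hand": 0}

```text
clock: 4.4
tool_pos: [474.4, 298.2, 180.2]
tool_rot: [0.002, 0.596, 0.803, 0.006]
wrist_force: [1.1, 0.5, -0.2]
finger_gap: 0.998
finger_force: 0.0
```

```bash
python3 - <<'E'
from h import *
go([517,-223.3,175],-5)
im,d=shot('top');cv2.imwrite('pics/top1.png',im);w=cloud('top',d);np.save('top1.npy',w)
a=im[130:200,200:300];b=shot('scene')[0][145:215,260:360]
cv2.imwrite('pics/d.png',cv2.resize(np.vstack([a,b]),None,fx=4,fy=4,interpolation=2))
E
```

```text
ang [ 0.7 -0.3 21.8] dpos [-511.6 -109.7    2.3]
ang [   0.4    0.9 -158.2] dpos [-511.6 -109.7    2.3]
t 4.4 tcp [474.4 298.2 180.2] q [0.49 0.32 1.62 0.   1.18 0.19] F [ 1.1  0.5 -0.2] gap 0.9980194881620286 0.0
```

View pics/d.png

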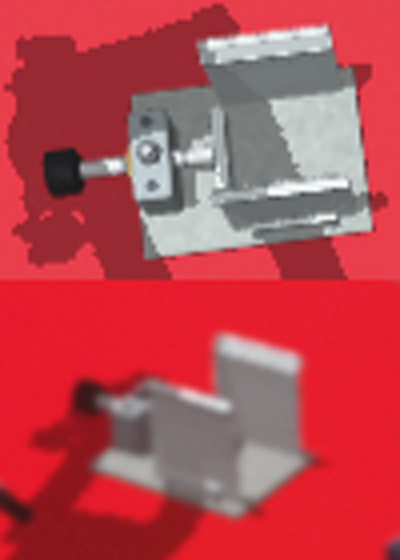

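The knob is now clear of the bearing, with a stretch of bare rod showing at crop (80–128,165). The stop has moved back to about (220,150).

arm_command:
  increments:
    - {"angular": [0, 0, 0], "delta_pos": [-25, -5, 0], "hand": 0}
    - {"angular": [0, 0, 2], "delta_pos": [-60, -12, 0], "hand": 0}
    - {"angular": [0, 0, 5], "delta_pos": [-100, -21, 0], "hand": 0}
    - {"angular": [0, 0, 8], "delta_pos": [-140, -30, 0], "hand": 0}
    - {"angular": [0, 0, 11], "delta_pos": [-180, -38, 0], "hand": 0}
    - {"angular": [0, 0, 14], "delta_pos": [-220, -47, 0], "hand": 0}
    - {"angular": [0, 0, 17], "delta_pos": [-260, -56, 0], "hand": 0}
    - {"angular": [0, 0, 20], "delta_pos": [-300, -64, 0], "hand": 0}
    - {"angular": [0, 0, 21.8], "delta_pos": [-340, -73, 0], "hand": 0}
    - {"angular": [0, 0, 21.8], "delta_pos": [-380, -81, 0], "hand": 0}

```text
clock: 5.33
tool_pos: [500.4, -94.9, 171.6]
tool_rot: [-0.002, 0.739, 0.674, -0.001]
wrist_force: [0.5, -0.4, -1.3]
finger_gap: 1.001
finger_force: 0.0
```

```bash
python3 - <<'E'
from h import *
go([517,-223.3,160],-5)
w=np.load('top1.npy');m=np.zeros((400,640),bool);m[140:190,200:262]=1
im=cv2.imread('pics/top1.png').astype(int)
q=w[m];q=q[(q[:,2]>12)]
l=np.c_[(q-OJ)@XJ,(q-OJ)@YV,q[:,2]]
k=l[(l[:,1]>75)&(abs(l[:,0])<25)]
for nm,s in(('knob',k[(k[:,2]>34)]),('stop',l[(abs(l[:,0])<26)&(l[:,1]<14)&(l[:,1]>-30)&(l[:,2]>31)&(l[:,2]<40)]),('block',l[(abs(l[:,0])<35)&(l[:,1]>25)&(l[:,1]<65)&(l[:,2]>41)&(l[:,2]<48)])):
    print(nm,len(s),np.percentile(s,[3,50,97],axis=0).round(1).tolist())
E
```

```text
ang [-0.2 -0.  -0.3] dpos [-126.3   28.5   11.5]
ang [-1.000e-01  4.000e-01  1.797e+02] dpos [-126.3   28.5   11.5]
t 5.3333 tcp [500.4 -94.9 171.6] q [-0.27  0.27  1.72 -0.    1.15 -0.18] F [ 0.5 -0.4 -1.3] gap 1.00095565392635 0.0
knob 83 [[-10.8, 87.5, 34.8], [-1.0, 96.2, 39.5], [11.2, 106.1, 42.8]]
stop 78 [[-21.0, -0.7, 31.5], [0.7, 3.2, 35.9], [23.6, 11.7, 39.2]]
block 191 [[-25.3, 32.8, 41.4], [-2.9, 42.9, 43.9], [26.5, 54.5, 47.2]]
```

arm_command:
  increments:
    - {"angular": [0, 0, 0], "delta_pos": [-35, 8, 3], "hand": 0}
    - {"angular": [0, 0, 0], "delta_pos": [-70, 17, 6], "hand": 0}
    - {"angular": [0, 0, 0], "delta_pos": [-105, 25, 10], "hand": 0}
    - {"angular": [0, 0, 0], "delta_pos": [-126, 29, 20], "hand": 0}
    - {"angular": [0, 0, 0], "delta_pos": [-126, 29.5, 30], "hand": 0}
    - {"angular": [0, 0, 0], "delta_pos": [-126, 29.5, 30], "hand": 0}
    - {"angular": [0, 0, 0], "delta_pos": [-126, 29.5, 30], "hand": 0}

```text
clock: 5.92
tool_pos: [518.4, -219.9, 141.2]
tool_rot: [-0.003, 0.739, 0.674, -0.001]
wrist_force: [-0.7, 1.2, 0.1]
finger_gap: 1.001
finger_force: 0.0
```

```bash
python3 - <<'E'
from h import *
go([518,-223.3,34],-5)
im,d=shot('top');a=im[120:250,340:480];b=shot('scene')[0][170:300,320:460]
cv2.imwrite('pics/e.png',cv2.resize(np.hstack([a,b]),None,fx=2.8,fy=2.8,interpolation=2))
E
```

```text
ang [-0.3 -0.2 -0.2] dpos [ -3.7   0.5 107.2]
ang [ -0.2   0.5 179.8] dpos [ -3.7   0.5 107.2]
t 5.9167 tcp [ 518.4 -219.9  141.2] q [-0.48  0.38  1.65  0.    1.12 -0.39] F [-0.7  1.2  0.1] gap 1.0012704657588416 0.0
```

View pics/e.png

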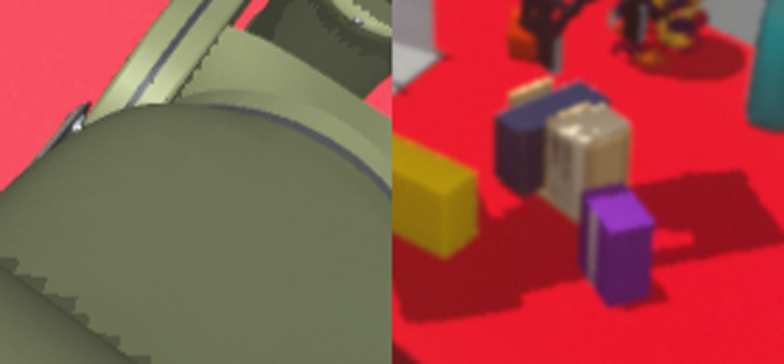

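The gripper is straight above the white carton: in the right half its fingers show at (545,50) and (630,35), with the carton at (590,120). I descend now.

arm_command:
  increments:
    - {"angular": [0, 0, 0], "delta_pos": [-3, 0, 20], "hand": 0}
    - {"angular": [0, 0, 0], "delta_pos": [-3, 0, 40], "hand": 0}
    - {"angular": [0, 0, 0], "delta_pos": [-3, 0, 60], "hand": 0}
    - {"angular": [0, 0, 0], "delta_pos": [-3, 0, 80], "hand": 0}
    - {"angular": [0, 0, 0], "delta_pos": [-3, 0, 95], "hand": 0}
    - {"angular": [0, 0, 0], "delta_pos": [-3, 0, 105], "hand": 0}
    - {"angular": [0, 0, 0], "delta_pos": [-3, 0, 107], "hand": 0}
    - {"angular": [0, 0, 0], "delta_pos": [-3, 0, 107], "hand": 0}

```text
clock: 6.68
tool_pos: [520.3, -223.0, 36.2]
tool_rot: [-0.0, 0.738, 0.675, -0.0]
wrist_force: [-0.0, -0.4, -0.6]
finger_gap: 1.001
finger_force: 0.0
```

arm_command:
  increments:
    - {"angular": [0, 0, 0], "delta_pos": [0, 0, 0], "hand": 130}
    - {"angular": [0, 0, 0], "delta_pos": [0, 0, 0], "hand": 130}
    - {"angular": [0, 0, 0], "delta_pos": [0, 0, 0], "hand": 130}
    - {"angular": [0, 0, 0], "delta_pos": [0, 0, 0], "hand": 130}
    - {"angular": [0, 0, 0], "delta_pos": [0, 0, 0], "hand": 130}
    - {"angular": [0, 0, 0], "delta_pos": [0, 0, 0], "hand": 130}

```text
clock: 7.18
tool_pos: [521.4, -224.3, 37.7]
tool_rot: [0.001, 0.738, 0.675, 0.001]
wrist_force: [0.0, 1.0, 6.6]
finger_gap: 0.735
finger_force: 66.1
```

arm_command:
  increments:
    - {"angular": [0, 0, 0], "delta_pos": [0, 0, -6], "hand": 130}
    - {"angular": [0, 0, 0], "delta_pos": [0, 0, -16], "hand": 130}
    - {"angular": [0, 0, 0], "delta_pos": [0, 0, -32], "hand": 130}
    - {"angular": [0, 0, 0], "delta_pos": [0, 0, -50], "hand": 130}
    - {"angular": [0, 0, 0], "delta_pos": [0, 0, -70], "hand": 130}
    - {"angular": [0, 0, 0], "delta_pos": [0, 0, -90], "hand": 130}
    - {"angular": [0, 0, 0], "delta_pos": [0, 0, -105], "hand": 130}
    - {"angular": [0, 0, 0], "delta_pos": [0, 0, -110], "hand": 130}
    - {"angular": [0, 0, 0], "delta_pos": [0, 0, -110], "hand": 130}

```text
clock: 7.93
tool_pos: [521.3, -224.4, 148.4]
tool_rot: [0.002, 0.738, 0.675, 0.001]
wrist_force: [0.7, -0.1, -0.8]
finger_gap: 0.735
finger_force: 65.6
```

```bash
python3 - <<'E'
from h import *
go([505,-50,32.5],YJ)
E
```

```text
ang [  0.2   0.1 -21.8] dpos [172.4 -32.4 115.5]
ang [  0.2  -0.3 158.2] dpos [172.4 -32.4 115.5]
t 7.9333 tcp [ 521.3 -224.4  148.4] q [-0.48  0.37  1.64 -0.    1.13 -0.39] F [ 0.7 -0.1 -0.8] gap 0.7347403397331005 65.61299443244934
```

arm_command:
  increments:
    - {"angular": [0, 0, 0], "delta_pos": [15, -3, 0], "hand": 130}
    - {"angular": [0, 0, -4], "delta_pos": [38, -7, 0], "hand": 130}
    - {"angular": [0, 0, -8], "delta_pos": [64, -12, 0], "hand": 130}
    - {"angular": [0, 0, -12], "delta_pos": [92, -17, 0], "hand": 130}
    - {"angular": [0, 0, -16], "delta_pos": [120, -22, 8], "hand": 130}
    - {"angular": [0, 0, -20], "delta_pos": [145, -27, 20], "hand": 130}
    - {"angular": [0, 0, -21.8], "delta_pos": [165, -31, 40], "hand": 130}
    - {"angular": [0, 0, -21.8], "delta_pos": [172, -32.4, 60], "hand": 130}
    - {"angular": [0, 0, -21.8], "delta_pos": [172, -32.4, 80], "hand": 130}
    - {"angular": [0, 0, -21.8], "delta_pos": [172, -32.4, 95], "hand": 130}

```text
clock: 8.77
tool_pos: [500.8, -47.5, 48.8]
tool_rot: [-0.002, 0.597, 0.803, -0.001]
wrist_force: [-0.0, 0.1, -1.1]
finger_gap: 0.734
finger_force: 65.6
```

```bash
python3 - <<'E'
from h import *
go([505,-50,32.5],YJ)
b=shot('scene')[0][150:290,270:440]
cv2.imwrite('pics/f.png',cv2.resize(b,None,fx=3.5,fy=3.5,interpolation=2))
E
```

```text
ang [-0.2 -0.1  0.2] dpos [-3.7  3.3 16.3]
ang [   0.2   -0.4 -179.8] dpos [-3.7  3.3 16.3]
t 8.7667 tcp [500.8 -47.5  48.8] q [-0.18  0.43  1.88  0.    0.84 -0.47] F [-0.   0.1 -1.1] gap 0.7337308172095902 65.55541276931763
```

View pics/f.png

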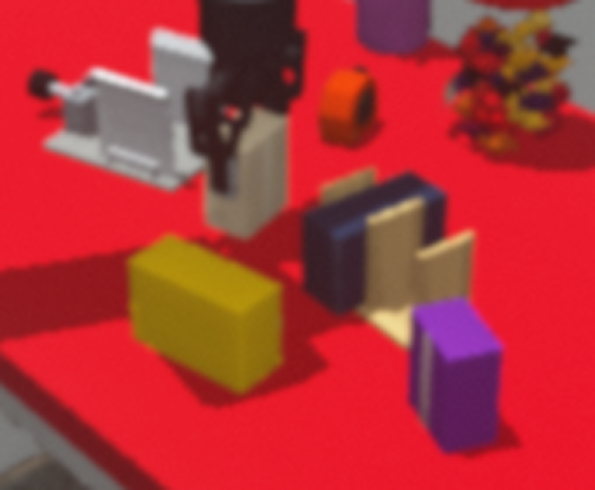

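The carton is held upright over free table at (245,180). The bay is empty and the big carton is untouched. I lower it now.

arm_command:
  increments:
    - {"angular": [0, 0, 0], "delta_pos": [0, 0, 6], "hand": 130}
    - {"angular": [0, 0, 0], "delta_pos": [0, 0, 10], "hand": 130}
    - {"angular": [0, 0, 0], "delta_pos": [0, 0, 12], "hand": 130}
    - {"angular": [0, 0, 0], "delta_pos": [0, 0, 13.5], "hand": 130}
    - {"angular": [0, 0, 0], "delta_pos": [0, 0, 15], "hand": 130}
    - {"angular": [0, 0, 0], "delta_pos": [0, 0, 15.5], "hand": 130}
    - {"angular": [0, 0, 0], "delta_pos": [0, 0, 15.5], "hand": 130}

```text
clock: 9.4
tool_pos: [503.8, -49.8, 36.2]
tool_rot: [0.0, 0.597, 0.802, 0.0]
wrist_force: [0.8, -0.0, -0.7]
finger_gap: 0.736
finger_force: 65.8
```

arm_command:
  increments:
    - {"angular": [0, 0, 0], "delta_pos": [0, 0, 1], "hand": 130}
    - {"angular": [0, 0, 0], "delta_pos": [0, 0, 2], "hand": 130}
    - {"angular": [0, 0, 0], "delta_pos": [0, 0, 3], "hand": 130}
    - {"angular": [0, 0, 0], "delta_pos": [0, 0, 3.7], "hand": 130}
    - {"angular": [0, 0, 0], "delta_pos": [0, 0, 3.7], "hand": 130}
    - {"angular": [0, 0, 0], "delta_pos": [0, 0, 3.7], "hand": 130}

```text
clock: 9.9
tool_pos: [503.5, -49.6, 32.0]
tool_rot: [-0.0, 0.597, 0.802, -0.0]
wrist_force: [0.1, -0.4, -0.2]
finger_gap: 0.732
finger_force: 65.8
```

arm_command:
  increments:
    - {"angular": [0, 0, 0], "delta_pos": [0, 0, 0.5], "hand": 0}
    - {"angular": [0, 0, 0], "delta_pos": [0, 0, 0.5], "hand": 0}
    - {"angular": [0, 0, 0], "delta_pos": [0, 0, 0], "hand": 0}
    - {"angular": [0, 0, 0], "delta_pos": [0, 0, 0], "hand": 0}
    - {"angular": [0, 0, 0], "delta_pos": [0, 0, -10], "hand": 0}
    - {"angular": [0, 0, 0], "delta_pos": [0, 0, -30], "hand": 0}
    - {"angular": [0, 0, 0], "delta_pos": [0, 0, -55], "hand": 0}
    - {"angular": [0, 0, 0], "delta_pos": [0, 0, -80], "hand": 0}
    - {"angular": [0, 0, 0], "delta_pos": [0, 0, -90], "hand": 0}
    - {"angular": [0, 0, 0], "delta_pos": [0, 0, -90], "hand": 0}

```text
clock: 10.73
tool_pos: [505.8, -50.0, 125.2]
tool_rot: [0.003, 0.597, 0.802, 0.001]
wrist_force: [1.1, 0.5, 0.1]
finger_gap: 1.001
finger_force: 0.0
```

```bash
python3 - <<'E'
from h import *
go([503.5,-49.6,122],YJ+90)
E
```

```text
ang [  0.1   0.4 -89.9] dpos [ 1.1 -2.1  3.2]
ang [ 0.4 -0.1 90.1] dpos [ 1.1 -2.1  3.2]
t 10.7333 tcp [505.8 -50.  125.2] q [-0.18  0.32  1.79 -0.    1.02 -0.47] F [1.1 0.5 0.1] gap 1.001285854407176 0.0
```

arm_command:
  increments:
    - {"angular": [0, 0, 7], "delta_pos": [0, 0, 0], "hand": 0}
    - {"angular": [0, 0, 14], "delta_pos": [0, 0, 0], "hand": 0}
    - {"angular": [0, 0, 21], "delta_pos": [0, 0, 0], "hand": 0}
    - {"angular": [0, 0, 28], "delta_pos": [0, 0, 0], "hand": 0}
    - {"angular": [0, 0, 35], "delta_pos": [0, 0, 0], "hand": 0}
    - {"angular": [0, 0, 42], "delta_pos": [0, 0, 0], "hand": 0}
    - {"angular": [0, 0, 49], "delta_pos": [0, 0, 0], "hand": 0}
    - {"angular": [0, 0, 56], "delta_pos": [0, 0, 0], "hand": 0}
    - {"angular": [0, 0, 63], "delta_pos": [0, 0, 0], "hand": 0}
    - {"angular": [0, 0, 70], "delta_pos": [0, 0, 0], "hand": 0}

```text
clock: 11.57
tool_pos: [502.5, -49.4, 120.7]
tool_rot: [-0.001, 0.95, 0.312, -0.001]
wrist_force: [0.4, 0.2, 0.0]
finger_gap: 0.998
finger_force: 0.0
```

arm_command:
  increments:
    - {"angular": [0, 0, 7], "delta_pos": [0, 0, 0], "hand": 0}
    - {"angular": [0, 0, 14], "delta_pos": [0, 0, 0], "hand": 0}
    - {"angular": [0, 0, 19], "delta_pos": [0, 0, 0], "hand": 0}
    - {"angular": [0, 0, 20], "delta_pos": [0, 0, 0], "hand": 0}
    - {"angular": [0, 0, 20], "delta_pos": [0, 0, 0], "hand": 0}
    - {"angular": [0, 0, 20], "delta_pos": [0, 0, 0], "hand": 0}

```text
clock: 12.07
tool_pos: [503.0, -49.5, 121.4]
tool_rot: [-0.0, 0.989, 0.146, -0.001]
wrist_force: [0.1, 0.4, 0.5]
finger_gap: 0.997
finger_force: 0.0
```

```bash
python3 - <<'E'
from h import *
go([503.5,-49.6,40],YJ+90)
im,d=shot('scene');w=cloud('scene',d)
print([ (r['confidence'],np.round(r['bbox'],3)) for r in manip.cut_out('scene','carton')])
for r in manip.cut_out('scene','carton'):
    q=w[r['mask']];q=q[q[:,2]>78]
    if len(q): print(len(q),rect(q[:,:2]),np.median(q,0).round(1))
E
```

```text
ang [-1.000e-01 -1.000e-01 -1.798e+02] dpos [ 0.5  0.3 81.4]
ang [-0.   0.1  0.2] dpos [ 0.5  0.3 81.4]
t 12.0667 tcp [503.  -49.5 121.4] q [-0.18  0.33  1.8   0.    1.02  1.1 ] F [0.1 0.4 0.5] gap 0.9967004097953954 0.0
[(0.72, array([0.537, 0.511, 0.043, 0.097])), (0.69, array([0.624, 0.644, 0.04 , 0.114]))]
178 (array([500.5, -49.3]), array([66.2, 43.2]), 21.7) [500.1 -50.9  80.6]
264 (array([ 450.3, -322. ]), array([66.3, 41.7]), 68.8) [ 449.  -323.4   80.6]
```

arm_command:
  increments:
    - {"angular": [0, 0, 0], "delta_pos": [0, 0, 20], "hand": 0}
    - {"angular": [0, 0, 0], "delta_pos": [0, 0, 40], "hand": 0}
    - {"angular": [0, 0, 0], "delta_pos": [0, 0, 60], "hand": 0}
    - {"angular": [0, 0, 0], "delta_pos": [0, 0, 75], "hand": 0}
    - {"angular": [0, 0, 0], "delta_pos": [0, 0, 83], "hand": 0}
    - {"angular": [0, 0, 0], "delta_pos": [0, 0, 83], "hand": 0}
    - {"angular": [0, 0, 0], "delta_pos": [0, 0, 83], "hand": 0}

```text
clock: 12.8
tool_pos: [503.6, -49.6, 39.0]
tool_rot: [-0.0, 0.989, 0.145, -0.0]
wrist_force: [0.5, -0.1, -0.1]
finger_gap: 0.999
finger_force: 0.0
```

arm_command:
  increments:
    - {"angular": [0, 0, 0], "delta_pos": [0, 0, 0], "hand": 180}
    - {"angular": [0, 0, 0], "delta_pos": [0, 0, 0], "hand": 180}
    - {"angular": [0, 0, 0], "delta_pos": [0, 0, 0], "hand": 180}
    - {"angular": [0, 0, 0], "delta_pos": [0, 0, 0], "hand": 180}
    - {"angular": [0, 0, 0], "delta_pos": [0, 0, 0], "hand": 180}
    - {"angular": [0, 0, 0], "delta_pos": [0, 0, 0], "hand": 180}
    - {"angular": [0, 0, 0], "delta_pos": [0, 0, 0], "hand": 180}

```text
clock: 13.38
tool_pos: [504.1, -49.6, 39.9]
tool_rot: [0.0, 0.989, 0.145, 0.001]
wrist_force: [0.2, -0.5, 5.4]
finger_gap: 0.462
finger_force: 60.3
```

arm_command:
  increments:
    - {"angular": [0, 0, 0], "delta_pos": [0, 0, -6], "hand": 180}
    - {"angular": [0, 0, 0], "delta_pos": [0, 0, -16], "hand": 180}
    - {"angular": [0, 0, 0], "delta_pos": [0, 0, -32], "hand": 180}
    - {"angular": [0, 0, 0], "delta_pos": [0, 0, -52], "hand": 180}
    - {"angular": [0, 0, 0], "delta_pos": [0, 0, -74], "hand": 180}
    - {"angular": [0, 0, 0], "delta_pos": [0, 0, -96], "hand": 180}
    - {"angular": [0, 0, 0], "delta_pos": [0, 0, -110], "hand": 180}
    - {"angular": [0, 0, 0], "delta_pos": [0, 0, -115], "hand": 180}
    - {"angular": [0, 0, 0], "delta_pos": [0, 0, -115], "hand": 180}

```text
clock: 14.13
tool_pos: [504.5, -49.8, 155.9]
tool_rot: [0.001, 0.989, 0.145, 0.002]
wrist_force: [0.0, 0.6, -1.5]
finger_gap: 0.463
finger_force: 60.4
```

```bash
python3 - <<'E'
from h import *
go(jig(1.5,-28.5,155),YJ+90)
E
```

```text
ang [   0.3    0.2 -180. ] dpos [  67.  -141.2    0.9]
ang [ 0.1 -0.2  0. ] dpos [  67.  -141.2    0.9]
t 14.1333 tcp [504.5 -49.8 155.9] q [-0.18  0.28  1.75 -0.    1.1   1.1 ] F [ 0.   0.6 -1.5] gap 0.4632645881060903 60.375462770462036
```

arm_command:
  increments:
    - {"angular": [0, 0, 0], "delta_pos": [6, -12, 0], "hand": 180}
    - {"angular": [0, 0, 0], "delta_pos": [15, -32, 0], "hand": 180}
    - {"angular": [0, 0, 0], "delta_pos": [27, -56, 0], "hand": 180}
    - {"angular": [0, 0, 0], "delta_pos": [40, -82, 0], "hand": 180}
    - {"angular": [0, 0, 0], "delta_pos": [51, -108, 0], "hand": 180}
    - {"angular": [0, 0, 0], "delta_pos": [60, -128, 0], "hand": 180}
    - {"angular": [0, 0, 0], "delta_pos": [66, -139, 0], "hand": 180}
    - {"angular": [0, 0, 0], "delta_pos": [67, -141, 0], "hand": 180}
    - {"angular": [0, 0, 0], "delta_pos": [67, -141, 0], "hand": 180}
    - {"angular": [0, 0, 0], "delta_pos": [67, -141, 0], "hand": 180}

```text
clock: 14.97
tool_pos: [526.8, 103.7, 153.5]
tool_rot: [0.0, 0.989, 0.145, -0.001]
wrist_force: [-0.3, -0.3, -1.6]
finger_gap: 0.463
finger_force: 60.5
```

```bash
python3 - <<'E'
from h import *
go(jig(1.5,-28.5,48),YJ+90)
im,d=shot('scene');b=im[120:220,250:370]
cv2.imwrite('pics/g.png',cv2.resize(b,None,fx=5,fy=5,interpolation=2))
E
```

```text
ang [-1.000e-01  0.000e+00 -1.799e+02] dpos [  1.8  -0.5 105.5]
ang [0.  0.1 0.1] dpos [  1.8  -0.5 105.5]
t 14.9667 tcp [526.8 103.7 153.5] q [ 0.12  0.33  1.69 -0.    1.12  1.4 ] F [-0.3 -0.3 -1.6] gap 0.4626803106172704 60.521249771118164
```

View pics/g.png

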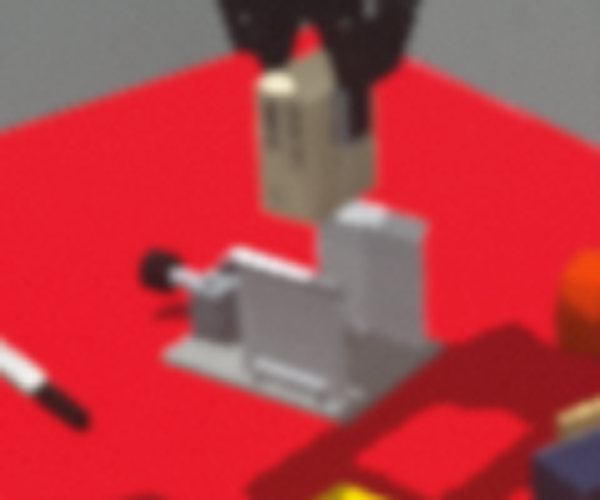

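The carton hangs over the channel at (315,150) with its broad faces across it, and the knob is still out at (160,270). I descend in steps.

arm_command:
  increments:
    - {"angular": [0, 0, 0], "delta_pos": [1, 0, 8], "hand": 180}
    - {"angular": [0, 0, 0], "delta_pos": [1, 0, 20], "hand": 180}
    - {"angular": [0, 0, 0], "delta_pos": [1, 0, 32], "hand": 180}
    - {"angular": [0, 0, 0], "delta_pos": [1, 0, 44], "hand": 180}
    - {"angular": [0, 0, 0], "delta_pos": [1, 0, 56], "hand": 180}
    - {"angular": [0, 0, 0], "delta_pos": [1, 0, 66], "hand": 180}
    - {"angular": [0, 0, 0], "delta_pos": [1, 0, 74], "hand": 180}
    - {"angular": [0, 0, 0], "delta_pos": [1, 0, 80], "hand": 180}
    - {"angular": [0, 0, 0], "delta_pos": [1, 0, 80], "hand": 180}

```text
clock: 15.77
tool_pos: [527.4, 104.5, 72.8]
tool_rot: [-0.0, 0.99, 0.145, -0.001]
wrist_force: [-0.2, 0.0, -0.9]
finger_gap: 0.459
finger_force: 60.5
```

```bash
python3 - <<'E'
from h import *
go(jig(1.5,-28.5,48),YJ+90)
E
```

```text
ang [  -0.2   -0.  -180. ] dpos [ 0.9  0.1 24.8]
ang [-0.   0.1  0. ] dpos [ 0.9  0.1 24.8]
t 15.7667 tcp [527.4 104.5  72.8] q [ 0.12  0.43  1.78 -0.    0.93  1.4 ] F [-0.2  0.  -0.9] gap 0.4585859584329152 60.52167534828186
```

arm_command:
  increments:
    - {"angular": [0, 0, 0], "delta_pos": [0, 0, 6], "hand": 180}
    - {"angular": [0, 0, 0], "delta_pos": [0, 0, 12], "hand": 180}
    - {"angular": [0, 0, 0], "delta_pos": [0, 0, 17], "hand": 180}
    - {"angular": [0, 0, 0], "delta_pos": [0, 0, 21], "hand": 180}
    - {"angular": [0, 0, 0], "delta_pos": [0, 0, 23.5], "hand": 180}
    - {"angular": [0, 0, 0], "delta_pos": [0, 0, 24.5], "hand": 180}
    - {"angular": [0, 0, 0], "delta_pos": [0, 0, 24.5], "hand": 180}
    - {"angular": [0, 0, 0], "delta_pos": [0, 0, 24.5], "hand": 180}

```text
clock: 16.43
tool_pos: [528.4, 105.0, 49.7]
tool_rot: [0.0, 0.989, 0.145, 0.0]
wrist_force: [0.5, -0.2, -1.3]
finger_gap: 0.462
finger_force: 60.5
```

```bash
python3 - <<'E'
from h import *
for i in range(5): manip.read_camera('top'); go(jig(1.5,-20.5,48),YJ+90) if i==4 else print(np.round(manip.get_state()['tool_pos'],1),np.round(manip.get_state()['wrist_force'],1))
E
```

```text
[528.5 105.   49.8] [-0.3 -0.5 -1.2]
[528.5 105.   49.8] [-0.4  0.1 -0.3]
[528.5 105.   49.9] [ 1.1 -0.3 -0.3]
[528.5 105.   49.9] [-0.6 -0.2 -2. ]
ang [   0.     0.  -179.9] dpos [-0.3 -7.7  1.8]
ang [ 0.  -0.   0.1] dpos [-0.3 -7.7  1.8]
t 16.6833 tcp [528.5 105.   49.8] q [ 0.12  0.46  1.81 -0.    0.88  1.4 ] F [ 0.9  0.3 -0. ] gap 0.4617558937040757 60.52164316177368
```

arm_command:
  increments:
    - {"angular": [0, 0, 0], "delta_pos": [0, 0, 1], "hand": 180}
    - {"angular": [0, 0, 0], "delta_pos": [0, 0, 2], "hand": 180}
    - {"angular": [0, 0, 0], "delta_pos": [0, 0, 3], "hand": 180}
    - {"angular": [0, 0, 0], "delta_pos": [0, -1, 3.2], "hand": 180}
    - {"angular": [0, 0, 0], "delta_pos": [0, -2, 3.2], "hand": 180}
    - {"angular": [0, 0, 0], "delta_pos": [0, -3, 3.2], "hand": 180}
    - {"angular": [0, 0, 0], "delta_pos": [0, -4, 3.2], "hand": 180}
    - {"angular": [0, 0, 0], "delta_pos": [0, -4, 3.2], "hand": 180}

```text
clock: 17.35
tool_pos: [527.1, 109.0, 46.4]
tool_rot: [-0.0, 0.989, 0.145, -0.0]
wrist_force: [-1.1, 0.5, -1.0]
finger_gap: 0.466
finger_force: 60.5
```

```bash
cat >> h.py <<'E'
def chk():
    P=[];F=[];im=None
    for i in range(5):
        im,d=manip.read_camera('top');s=manip.get_state();P.append(s['tool_pos']);F.append(s['wrist_force'])
    f=np.mean(F,0);p=np.mean(P,0)
    print('t',s['clock'],'jig',np.round([(p-OJ)@XJ,(p-OJ)@YV,p[2]],2),'F jig',np.round([f@XJ,f@YV,f[2]],2))
    w=cloud('top',d);q=w[140:190,200:232].reshape(-1,3);q=q[q[:,2]>32];l=np.c_[(q-OJ)@XJ,(q-OJ)@YV]
    l=l[(abs(l[:,0])<16)&(l[:,1]>78)];print('knob y',len(l),np.percentile(l[:,1],[3,50,97]).round(1))
E
python3 -c "
from h import *
chk()"
```

```text
t 17.6 jig [  1.65 -24.14  46.44] F jig [ 0.01  0.46 -0.69]Traceback (most recent call last):
  File "<string>", line 3, in <module>
    chk()
    ~~~^^
  File "h.py", line 40, in chk
    l=l[(abs(l[:,0])<16)&(l[:,1]>78)];print('knob y',len(l),np.percentile(l[:,1],[3,50,97]).round(1))
                                                            ~~~~~~~~~~~~~^^^^^^^^^^^^^^^^^^
    return _quantile_unchecked(
        a, q, axis, out, overwrite_input, method, keepdims, weights)
    return _ureduce(a,
                    func=_quantile_ureduce_func,
    ...<5 lines>...
                    overwrite_input=overwrite_input,
                    method=method)
    r = func(a, **kwargs)
    result = _quantile(arr,
                       quantiles=q,
    ...<2 lines>...
                       out=out,
                       weights=wgt)
    slices_having_nans = np.isnan(arr[-1, ...])
                                  ~~~^^^^^^^^^
IndexError: index -1 is out of bounds for axis 0 with size 0
```

arm_command:
  increments:
    - {"angular": [0, 0, 0], "delta_pos": [0, -0.5, 0], "hand": 180}
    - {"angular": [0, 0, 0], "delta_pos": [0, -1, 0], "hand": 180}
    - {"angular": [0, 0, 0], "delta_pos": [0, -1.5, 0], "hand": 180}
    - {"angular": [0, 0, 0], "delta_pos": [0, -1.5, 0], "hand": 180}

```text
clock: 17.93
tool_pos: [526.7, 110.3, 46.4]
tool_rot: [-0.0, 0.989, 0.145, -0.0]
wrist_force: [-0.6, -0.6, -2.0]
finger_gap: 0.464
finger_force: 60.5
```

```bash
sed -i '/w=cloud(.top.,d);q=w\[140/d;/l=l\[(abs/d' h.py; python3 -c "
from h import *
chk()"
```

```text
t 18.1833 jig [  1.62 -22.67  46.41] F jig [-0.05  0.41 -1.04]
```

arm_command:
  increments:
    - {"angular": [0, 0, 0], "delta_pos": [0, -0.3, 0], "hand": 180}
    - {"angular": [0, 0, 0], "delta_pos": [0, -0.7, 0], "hand": 180}
    - {"angular": [0, 0, 0], "delta_pos": [0, -0.7, 0], "hand": 180}

```text
clock: 18.43
tool_pos: [526.5, 110.9, 46.4]
tool_rot: [-0.0, 0.989, 0.145, -0.0]
wrist_force: [0.1, 0.2, -0.1]
finger_gap: 0.466
finger_force: 60.5
```

```bash
python3 -c "
from h import *
chk()"
```

```text
t 18.6833 jig [  1.63 -21.97  46.4 ] F jig [ 0.13  0.17 -0.88]
```

arm_command:
  increments:
    - {"angular": [0, 0, 0], "delta_pos": [0, -0.3, 0], "hand": 180}
    - {"angular": [0, 0, 0], "delta_pos": [0, -0.6, 0], "hand": 180}
    - {"angular": [0, 0, 0], "delta_pos": [0, -0.6, 0], "hand": 180}

```text
clock: 18.93
tool_pos: [526.4, 111.5, 46.4]
tool_rot: [-0.0, 0.989, 0.145, 0.0]
wrist_force: [-0.6, -0.4, -1.2]
finger_gap: 0.457
finger_force: 60.5
```

```bash
python3 -c "
from h import *
chk()"
```

```text
t 19.1833 jig [  1.62 -21.38  46.41] F jig [ 0.05 -0.19 -0.92]
```

arm_command:
  increments:
    - {"angular": [0, 0, 0], "delta_pos": [0, -0.3, 0], "hand": 180}
    - {"angular": [0, 0, 0], "delta_pos": [0, -0.5, 0], "hand": 180}
    - {"angular": [0, 0, 0], "delta_pos": [0, -0.5, 0], "hand": 180}

```text
clock: 19.43
tool_pos: [526.2, 112.0, 46.4]
tool_rot: [0.0, 0.989, 0.145, -0.0]
wrist_force: [-0.2, 0.0, -0.3]
finger_gap: 0.462
finger_force: 60.5
```

```bash
python3 -c "
from h import *
chk()"
```

```text
t 19.6833 jig [  1.63 -20.88  46.4 ] F jig [ 0.06 -0.12 -0.84]
```

arm_command:
  increments:
    - {"angular": [0, 0, 0], "delta_pos": [0, -0.3, 0], "hand": 180}
    - {"angular": [0, 0, 0], "delta_pos": [0, -0.5, 0], "hand": 180}
    - {"angular": [0, 0, 0], "delta_pos": [0, -0.5, 0], "hand": 180}

```text
clock: 19.93
tool_pos: [526.1, 112.4, 46.4]
tool_rot: [0.0, 0.989, 0.145, -0.0]
wrist_force: [0.8, -0.1, -1.1]
finger_gap: 0.464
finger_force: 60.5
```

```bash
python3 -c "
from h import *
chk()"
```

```text
t 20.1833 jig [  1.64 -20.38  46.42] F jig [-0.12  0.19 -0.74]
```

arm_command:
  increments:
    - {"angular": [0, 0, 0], "delta_pos": [0, -0.3, 0], "hand": 180}
    - {"angular": [0, 0, 0], "delta_pos": [0, -0.5, 0], "hand": 180}
    - {"angular": [0, 0, 0], "delta_pos": [0, -0.5, 0], "hand": 180}

```text
clock: 20.43
tool_pos: [525.9, 113.0, 46.4]
tool_rot: [-0.0, 0.989, 0.145, -0.0]
wrist_force: [0.2, 0.1, -0.7]
finger_gap: 0.46
finger_force: 60.5
```

```bash
python3 -c "
from h import *
chk()"
```

```text
t 20.6833 jig [  1.64 -19.88  46.42] F jig [-0.21  0.31 -1.05]
```

arm_command:
  increments:
    - {"angular": [0, 0, 0], "delta_pos": [0, -0.3, 0], "hand": 180}
    - {"angular": [0, 0, 0], "delta_pos": [0, -0.6, 0], "hand": 180}
    - {"angular": [0, 0, 0], "delta_pos": [0, -0.6, 0], "hand": 180}

```text
clock: 20.93
tool_pos: [525.7, 113.5, 46.4]
tool_rot: [-0.0, 0.989, 0.145, -0.0]
wrist_force: [0.4, 0.5, -1.1]
finger_gap: 0.46
finger_force: 60.5
```

```bash
python3 -c "
from h import *
chk()"
```

```text
t 21.1833 jig [  1.63 -19.28  46.42] F jig [-0.49 -0.71 -1.  ]
```

arm_command:
  increments:
    - {"angular": [0, 0, 0], "delta_pos": [0, -0.3, 0], "hand": 180}
    - {"angular": [0, 0, 0], "delta_pos": [0, -0.5, 0], "hand": 180}
    - {"angular": [0, 0, 0], "delta_pos": [0, -0.5, 0], "hand": 180}

```text
clock: 21.43
tool_pos: [525.7, 113.9, 46.4]
tool_rot: [0.0, 0.989, 0.145, 0.0]
wrist_force: [-0.2, -1.0, 0.8]
finger_gap: 0.46
finger_force: 62.7
```

```bash
python3 -c "
from h import *
chk()
a=shot('top','top2.png')[0][130:200,200:300];b=shot('scene')[0][130:200,250:350]
cv2.imwrite('pics/i.png',cv2.resize(np.hstack([a,b]),None,fx=4,fy=4,interpolation=2))"
```

```text
t 21.6833 jig [  1.66 -18.87  46.42] F jig [-0.37 -0.25 -1.21]
```

View pics/i.png

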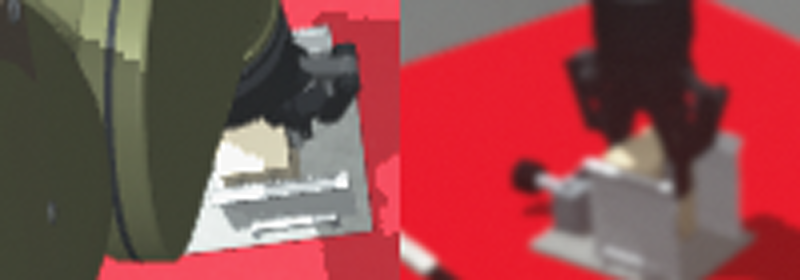

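The carton stands between the fences with the knob still out, at (525,175) in the right half. The rise in finger force to 62.7 N hints at first contact.

arm_command:
  increments:
    - {"angular": [0, 0, 0], "delta_pos": [0, -0.2, 0], "hand": 180}
    - {"angular": [0, 0, 0], "delta_pos": [0, -0.4, 0], "hand": 180}
    - {"angular": [0, 0, 0], "delta_pos": [0, -0.4, 0], "hand": 180}

```text
clock: 22.03
tool_pos: [525.6, 114.2, 46.5]
tool_rot: [0.0, 0.989, 0.145, 0.0]
wrist_force: [-0.4, 0.1, 0.3]
finger_gap: 0.46
finger_force: 63.9
```

```bash
sed -i "s/range(5):/range(10):/;s/'F jig',/'ff',s['finger_force'],'F jig',/" h.py; python3 -c "
from h import *
chk()"
```

```text
t 22.5333 jig [  1.68 -18.52  46.44] ff 64.42217588424683 F jig [-0.07 -1.47 -0.47]
```

arm_command:
  increments:
    - {"angular": [0, 0, 0], "delta_pos": [0, 0, 0.2], "hand": 180}
    - {"angular": [0, 0, 0], "delta_pos": [0, 0, 0.4], "hand": 180}
    - {"angular": [0, 0, 0], "delta_pos": [0, 0, 0.4], "hand": 180}
    - {"angular": [0, 0, 0], "delta_pos": [0, 0, 0.4], "hand": 85}
    - {"angular": [0, 0, 0], "delta_pos": [0, 0, 0.4], "hand": 85}
    - {"angular": [0, 0, 0], "delta_pos": [0, 0, 0.4], "hand": 85}
    - {"angular": [0, 0, 0], "delta_pos": [0, 0, 0.4], "hand": 85}

```text
clock: 23.12
tool_pos: [525.4, 114.6, 46.0]
tool_rot: [-0.0, 0.989, 0.145, -0.0]
wrist_force: [-0.7, -0.2, -0.4]
finger_gap: 0.664
finger_force: 0.0
```

```bash
python3 -c "
from h import *
chk();print(manip.get_state()['finger_gap'])"
```

```text
t 23.6167 jig [  1.62 -18.31  46.02] ff 0.0 F jig [-0.05  0.2  -0.08]
0.6696625403279133
```

arm_command:
  increments:
    - {"angular": [0, 0, 0], "delta_pos": [0, 0, -5], "hand": 85}
    - {"angular": [0, 0, 0], "delta_pos": [0, 0, -15], "hand": 85}
    - {"angular": [0, 0, 0], "delta_pos": [0, 0, -30], "hand": 85}
    - {"angular": [0, 0, 0], "delta_pos": [0, 0, -50], "hand": 85}
    - {"angular": [0, 0, 0], "delta_pos": [0, 0, -75], "hand": 85}
    - {"angular": [0, 0, 0], "delta_pos": [0, 0, -105], "hand": 85}
    - {"angular": [0, 0, 0], "delta_pos": [0, 25, -130], "hand": 85}
    - {"angular": [0, 0, 0], "delta_pos": [0, 60, -150], "hand": 85}
    - {"angular": [0, 0, 0], "delta_pos": [0, 95, -160], "hand": 85}
    - {"angular": [0, 0, 0], "delta_pos": [0, 130, -160], "hand": 85}

```text
clock: 24.45
tool_pos: [565.1, -11.3, 210.8]
tool_rot: [0.001, 0.989, 0.145, 0.004]
wrist_force: [0.4, -0.2, -1.2]
finger_gap: 0.667
finger_force: 0.0
```

arm_command:
  increments:
    - {"angular": [0, 0, 0], "delta_pos": [0, 40, 0], "hand": 85}
    - {"angular": [0, 0, 0], "delta_pos": [0, 80, 0], "hand": 85}
    - {"angular": [0, 0, 0], "delta_pos": [0, 120, 0], "hand": 85}
    - {"angular": [0, 0, 0], "delta_pos": [0, 140, 0], "hand": 85}
    - {"angular": [0, 0, 0], "delta_pos": [0, 140, 0], "hand": 85}

```text
clock: 24.87
tool_pos: [604.4, -149.5, 207.0]
tool_rot: [0.002, 0.99, 0.143, 0.001]
wrist_force: [0.2, 0.2, 1.0]
finger_gap: 0.669
finger_force: 0.0
```

```bash
python3 -c "
from h import *
im,d=shot('top','top3.png');w=cloud('top',d);np.save('top3.npy',w)
a=im[130:200,200:300];b=shot('scene')[0][130:200,250:350]
cv2.imwrite('pics/j.png',cv2.resize(np.hstack([a,b]),None,fx=4,fy=4,interpolation=2))
q=w[130:200,200:300].reshape(-1,3);l=np.c_[(q-OJ)@XJ,(q-OJ)@YV,q[:,2]]
k=l[(abs(l[:,0])<16)&(l[:,1]>78)&(l[:,2]>34)];print('knob',np.percentile(k,[3,50,97],axis=0).round(1).tolist())
hsv=cv2.cvtColor(im,cv2.COLOR_BGR2HSV)[130:200,200:300].reshape(-1,3)
c=l[(l[:,2]>83)&(l[:,2]<91)&(abs(l[:,0])<34)&(l[:,1]<30)];print('carton top',len(c),rect(c[:,:2]),np.percentile(c,[2,50,98],axis=0).round(1).tolist())
"
```

```text
Traceback (most recent call last):
IndexError: index -1 is out of bounds for axis 0 with size 0
```

View pics/j.png

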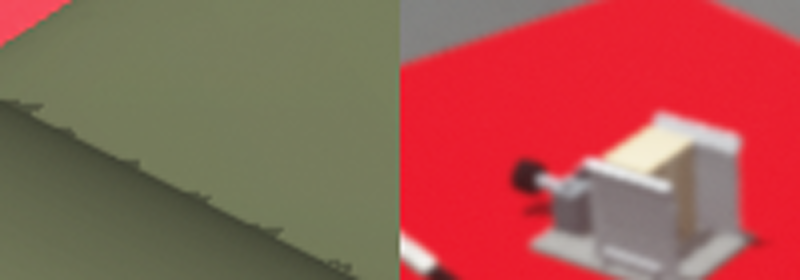

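The carton stands upright in the channel at (650,165), and the knob is still out at (525,175). The arm hides the top view, so I move it farther off and check by numbers.

arm_command:
  increments:
    - {"angular": [0, 0, 0], "delta_pos": [0, 40, 0], "hand": 85}
    - {"angular": [0, 0, 0], "delta_pos": [0, 80, 0], "hand": 85}
    - {"angular": [0, 0, 0], "delta_pos": [0, 120, 0], "hand": 85}
    - {"angular": [0, 0, 0], "delta_pos": [0, 160, 0], "hand": 85}
    - {"angular": [0, 0, 0], "delta_pos": [0, 180, 0], "hand": 85}
    - {"angular": [0, 0, 0], "delta_pos": [0, 180, 0], "hand": 85}

```text
clock: 25.47
tool_pos: [655.4, -319.9, 205.9]
tool_rot: [0.001, 0.99, 0.144, 0.0]
wrist_force: [1.2, -0.8, -0.5]
finger_gap: 0.669
finger_force: 0.0
```

```bash
python3 -c "
from h import *
for n,(v0,v1,u0,u1) in(('top',(125,205,200,300)),('scene',(130,215,260,350))):
    im,d=shot(n);w=cloud(n,d)
    q=w[v0:v1,u0:u1].reshape(-1,3);c3=cv2.cvtColor(im,cv2.COLOR_BGR2HSV)[v0:v1,u0:u1].reshape(-1,3).astype(int)
    l=np.c_[(q-OJ)@XJ,(q-OJ)@YV,q[:,2]]
    for nm,m in(('knob',(abs(l[:,0])<18)&(l[:,1]>78)&(l[:,1]<130)&(l[:,2]>25)&(l[:,2]<50)&(c3[:,2]<90)),('carton',(l[:,2]>82)&(l[:,2]<92)&(abs(l[:,0])<33)&(l[:,1]<40)&(c3[:,1]>15)),('block',(abs(l[:,0])<35)&(l[:,1]>25)&(l[:,1]<65)&(l[:,2]>41)&(l[:,2]<48))):
        k=l[m]; print(n,nm,len(k), (np.percentile(k,[3,50,97],axis=0).round(1).tolist(),rect(k[:,:2])) if len(k) else '')
"
```

```text
top knob 0 
top carton 0 
top block 0 
scene knob 22 ([[-12.2, 87.4, 27.6], [-5.4, 93.7, 35.3], [-0.8, 100.0, 41.8]], (array([-6.6, 92.9]), array([11. , 17.7]), 23.6))
scene carton 156 ([[-30.3, -40.9, 82.7], [-3.4, -23.1, 86.5], [28.2, -0.8, 89.8]], (array([ -0.1, -20.6]), array([43.2, 62.5]), 89.8))
scene block 34 ([[-28.2, 32.8, 41.1], [-12.5, 41.7, 43.9], [2.4, 54.0, 46.5]], (array([-14.9,  43.4]), array([34. , 24.4]), 37.4))
```

```bash
python3 -c "
from h import *
print(manip.finish_job())"
```

```text
the job is handed in; nothing more can be done
None
```

The job is handed in: the stop rod was pulled to its middle click, and the small carton stands upright in the channel. It was pushed against the stop until about 1.5 N of contact and measured square; the big carton was left in the stand. The last check came from the scene camera alone, because the arm blocked the top view; a gap of about 1 mm at the stop would not have shown.

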